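# Switch on the alignment laser and steer the fold mirror onto its target

### The job

Take the orange-headed key from its blue stand, push it fully into the key switch on top of the white laser controller and turn it clockwise to the stop, leaving the key in. Then grip the black mirror mount on the breadboard by its frame, without touching the glass, and turn it on its post until the small red camera sees the red-ringed target reflected in the middle of its picture; its clamp screw is loose, so finish while still gripping the mount and holding it steady at that angle. Leave the other things on the bench where they are.

Things in the scene. Friction and masses are not known exactly. Their poses are not given: they have to be found in the camera images.
- key: Loose key standing in the blue stand. Origin at the lower end of the blade, z up. Steel blade 10 mm (x) by 5 mm (y), z 0 to 20 mm; collar 16 mm in diameter, z 20 to 24 mm, its underside the shoulder that stops on stand or switch; orange head 26 mm (x) by 9 mm (y), z 24 to 52 mm, to be pinched across its 9 mm. About 30 g.
- key_stand: Fixed blue block 50 x 36 x 26 mm with one upright slot through it in which the key stands, 20 mm deep in; pull the key straight up. Origin under its centre; the slot runs along x.
- key_slot (a point): Centre of the slot's mouth on top of the steel switch barrel on the white laser controller (150 x 120 x 62 mm), 70 mm above the bench, 8 mm above the box. z up; slot 12.2 mm along x, 7.2 mm along y, 22 mm deep, 2 mm chamfer; the frame turns with the switch. The key fits either way round and is fully in when its collar sits on the barrel, blade end 20 mm below the mouth.
- key_switch (a joint): Angle of the key switch in rad: 0 = off (its start), grows clockwise seen from above to its stop at 1.05 (60 degrees) = on. Turns with about 0.03 N m and stays where left. The key has about 0.2 rad of play in the slot, so turn the hand a little further than the stop.
- mirror_frame: Black mirror mount on a post. Origin at the centre of the glass's front, 105 mm above the bench, on the upright axis it turns about; x is the way it faces, z up. Frame y -23 to 23, z -23 to 23 mm; front plate x -9 to 4, back plate x -23 to -13, brass knobs to x = -41 mm. Best pinched from above by its two sides (46 mm, along y), over the axis, upper half.
- mirror_glass: The mirror glass, a 30 mm round window in the front plate, recessed 4 mm behind the plate's front. Origin at its centre, z is the way it faces. Not to be touched.
- mirror_turn (a joint): Angle of the mirror mount about its upright axis in rad, relative to the breadboard: 0 = faces along the breadboard's x, grows counter-clockwise seen from above; stops at -1.4 and +1.4. Its clamp is loose: it turns with about 0.02 N m.
- board: Fixed black breadboard, 310 x 370 mm, top 13 mm above the bench, carrying mirror post and camera. Origin on the bench directly under the mirror's axis; the plate reaches from x = -60 to +250 mm and y = -180 to +190 mm in this frame, z up.
- camera_lens (a point): Centre of the front of the lens of the small red camera fixed on the breadboard, 105 mm above the bench, 170 mm from the mirror's axis, 40 degrees clockwise (seen from above) from the board's x. The camera looks level, straight at the centre of the mirror. Camera about 90 mm long behind this point, tops out at 123 mm.
- marker (a point): Centre of the red-ringed white target disc (40 mm in diameter) in a white round housing with a red rim and a brass stub behind, on its own fixed post on the breadboard, 105 mm above the bench, 130 to 250 mm from the mirror. The camera sees it in mid-picture when the mirror's facing direction halves the level angle between the directions from the mirror's centre to the lens and to this marker.
- sight_line (a point): The middle of the camera's picture: the line along which the camera looks after the mirror. Origin at the centre of the mirror glass, x along the reflected line of sight, z up. It turns by twice the angle of the mirror; the job is done when this x axis points at the marker.
- objective: Bystander: spare brass microscope objective standing on the bench, 31 mm in diameter, 47 mm tall; origin under its centre.
- slide_box: Bystander: blue slide box with clear lid, 84 x 60 x 33 mm; origin under its centre.
- hex_driver: Bystander: yellow-handled driver lying on the bench, 170 mm long along x, 26 mm thick; origin at its middle, on the bench.
- sample_jar: Bystander: sample jar, 48 mm in diameter, 55 mm tall; origin under its centre.
- lens_tube: Bystander: black lens tube standing on the bench, 31 mm in diameter, 40 mm tall; origin under its centre.
- lens_cap: Bystander: red lens cap lying on the breadboard, 34 mm in diameter, 10 mm tall; origin under its centre.
- mouse: Bystander: computer mouse on the blue pad at the right, 100 x 58 x 33 mm; origin under its centre.
There are look-alikes about, which are no part of the job. What is shaped like the part that bears key_slot but pink is not meant.

How it is judged:
By the outcome, as a careful person would: the job done as asked, in the order asked, and still so for the second after the job is handed in, while the arm keeps its last pose, push and grip.
It also fails if it takes over 61 s, if anything falls off the work surface, if the arm or the gripper's body presses on something with over 40 N, if the wrist force passes 120 N, or if a joint passes its speed limit or range.

### The arm

A 6-joint arm with a two-finger parallel gripper is mounted at the origin on the work surface. World frame = base frame: x ahead of the robot, y to its left, z up, the work surface at z = 0. Lengths are in m, angles in rad, forces in N, time in s.
With the tool pointing down it reaches from about 0.25 to 0.85 m from the base axis. Payload 12.5 kg.
Tool frame: the origin (TCP) lies midway between the tips of the shut fingers; the grasp point (between the pads) lies 19 mm behind it; z points along the fingers, y is the line along which they close (so a half turn about z gives the same grasp; the last joint's range is limited). The gripper opens to 93 mm and grips with 3 to 60 N. Pads are 15 mm wide; open, the fingers measure 128 mm over their backs; the gripper's body (75 mm by 188 mm) begins 65 mm behind the grasp point.
Start: joints at [-1.208, 0.351, 1.652, -0, 1.139, -0.085], TCP at [0.238, -0.496, 0.219] pointing down, gripper open.
Joint ranges: [-2.75, 2.75], [-0.79, 2.1], [0.01, 2.65], [-1.57, 4.71], [0.07, 3.14], [-2.87, 2.87]. Speed limits (rad/s): [2.22, 2.22, 2.79, 3.14, 3.14, 3.14].

### API

Orientations are given as a rotation vector (axis times angle).
In Python, from workcell import bot gives the robot as it stands. The module is installed in compiled form; this text tells all that it offers. Calls block until the motion is done:
- bot.reach(position, orientation): joint-space move of the TCP to a pose.
- bot.servo_line(position, orientation=None, velocity=0.15): straight line of the TCP; orientation=None keeps the orientation; velocity is the mean speed in m/s.
- bot.move_j(angles): joint-space move.
- bot.open() and bot.close_gripper(strength=None): open the fingers fully, or close them until they stop; strength is the grip in N (None keeps the last).
- bot.pause(seconds).
- bot.ik(position, orientation): joint angles nearest the present ones, or None.
- bot.read_state(): the state.
- bot.camera(name): name is "scene" or "top" or "wrist"; returns (picture, depth): 480x640x3 uint8, red, green, blue; 480x640 float32, m along the optical axis (not along the pixel's ray), 0 where there is no reading.
- bot.camera_params(name): a dict with "camera_matrix" (3x3 intrinsics, pixels), "view" (4x4, takes a point from world to camera coordinates); the wrist camera has in their place "tool_from_camera" (4x4, takes a point from camera to tool coordinates, whose origin is the TCP and whose axes are the flange's). Camera axes: x right, y up, looking along -z (the intrinsics and any distortion apply to the point x, -y, -z); pixel columns grow to the right and rows downward; lengths in m; the calibration is good to about 2 mm. A picture is of the moment at which its call begins: read the wrist's pose just before it. camera_params takes no time and is no camera call.
A pose or a line that the arm cannot do raises bot.PlanningError and nothing moves.
- bot.sign_off(): hands the job in; it is judged then, once.
The state is a dict: "t": time; "qpos": joint angles; "qd": joint speeds; "effort": joint torques, N m; "ee_pos": TCP position; "tcp_rot": TCP orientation; "force": force on the tool from outside, world axes, zero at the start; "torque": the same for the moment, N m; "finger_gap": finger opening in m; "grip_force": force on a finger pad.
Only numpy, scipy, OpenCV 4.12 (cv2) and the standard library are available. Lean on these libraries where they do the work, as an engineer would, in place of code of your own. Each camera call takes 0.05 s, during which the arm holds its last target. There are 200 camera calls.

## Working session

There is one attempt and no reset: what is moved stays moved. The work goes in short steps, each a Python script; the robot and the scene stay as the last script left them, time stands still between calls to the robot, and variables do not carry over. Pictures are saved under pics/ and viewed, at most 10 in all, crops included, and the job is handed in when it is done.

```bash
mkdir -p pics
python3 - <<'E'
from workcell import bot
import cv2,numpy as np
s=bot.read_state();print(s)
for n in("scene","top","wrist"):
    p,d=bot.camera(n);cv2.imwrite(f"pics/{n}0.png",p[...,::-1]);np.save(f"pics/{n}0.npy",d)
    print(n,bot.camera_params(n),(d>0).mean())
E
```

```text
{'t': 0.0, 'qpos': array([-1.20760653e+00,  3.51215995e-01,  1.65243946e+00, -1.18550918e-05,
        1.13907855e+00, -8.46011408e-02]), 'qd': array([-0.00123694,  0.00143506, -0.00112567,  0.00150182,  0.00093411,
        0.0017379 ]), 'effort': array([ 4.90642342e-04, -4.97319174e+01, -2.85264051e+01,  6.99084671e-02,
        2.56298290e-02, -7.94119910e-05]), 'ee_pos': array([ 0.23803266, -0.49543856,  0.21810667]), 'tcp_rot': array([-3.06207595e+00, -6.97283333e-01,  2.65573042e-04]), 'force': array([ 0.19320959,  0.37684357, -0.10710985]), 'torque': array([ 0.01988731, -0.00112619, -0.02589064]), 'grip_force': 0.0, 'finger_gap': 0.09304877241487783}
scene {'camera_matrix': array([[597.65391925,   0.        , 320.87740749],
       [  0.        , 597.65391925, 235.31343994],
       [  0.        ,   0.        ,   1.        ]]), 'view': array([[-0.22786297,  0.97355113,  0.01663298,  0.1837914 ],
       [-0.54098672, -0.14078594,  0.82916385,  0.1612615 ],
       [ 0.80957509,  0.17993752,  0.55875814, -1.8083067 ],
       [ 0.        ,  0.        ,  0.        ,  1.        ]])} 0.99
[... 324 characters left out ...]
     [-0.21001859,  0.01431833,  0.97759254, -1.56159016],
       [ 0.        ,  0.        ,  0.        ,  1.        ]])} 0.9960221354166666
wrist {'camera_matrix': array([[366.6467041 ,   0.        , 318.18561924],
       [  0.        , 366.6467041 , 237.60594361],
       [  0.        ,   0.        ,   1.        ]]), 'tool_from_camera': array([[-6.03963861e-05,  9.69962349e-01,  2.43255089e-01,
         6.69552979e-02],
       [ 9.99999644e-01, -1.46281337e-04,  8.31570491e-04,
         8.34919135e-04],
       [ 8.42175747e-04,  2.43255053e-01, -9.69961994e-01,
        -1.65164307e-01],
       [ 0.00000000e+00,  0.00000000e+00,  0.00000000e+00,
         1.00000000e+00]])} 0.9872298177083333
```

View pics/top0.png

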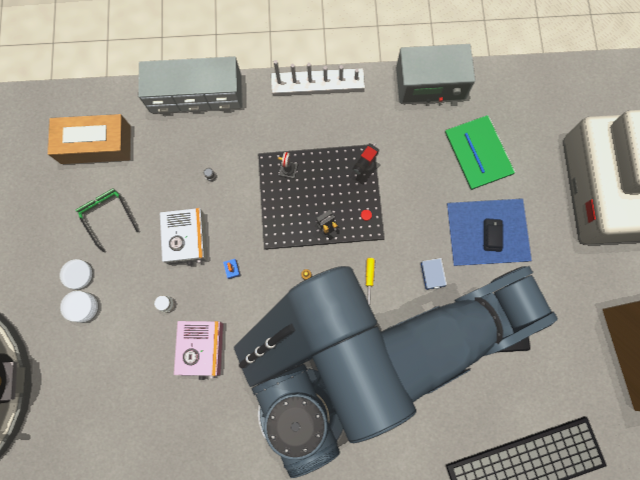

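View pics/scene0.png

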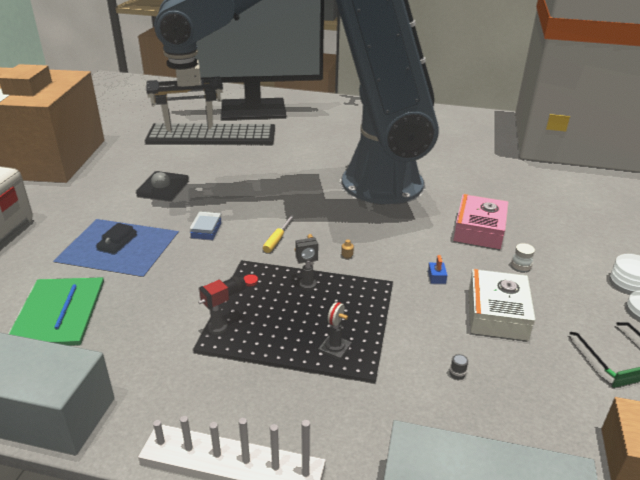

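The top view shows:
- Key: orange on the blue stand at (232,268).
- White controller: (182,236), with its switch at (176,243). The pink look-alike is at (200,348), switch at (191,356).
- Mirror mount: (329,222).
- Red camera: (369,155), with the red lens cap at (366,215).
- Target: (286,163).

Things that could be mistaken for the wanted ones:
- Key: the brass objective at (306,274). I choose the orange on blue at (232,268).
- Controller: the pink box. I choose the white one.
- Target: the red lens cap. I choose the disc on a post at (286,163).

Next I'll get rough positions and wrist views.

```bash
cat > h.py <<'E'
from workcell import bot
import cv2,numpy as np
from scipy.spatial.transform import Rotation as R
def down(yaw): # tool z down, tool x at heading yaw
    c,s=np.cos(yaw),np.sin(yaw)
    return R.from_matrix(np.array([[c,s,0],[s,-c,0],[0,0,-1.]])).as_rotvec()
def pose(n,st=None):
    P=bot.camera_params(n);K=P["camera_matrix"]
    if n=="wrist":
        st=st or bot.read_state();T=np.eye(4);T[:3,:3]=R.from_rotvec(st["tcp_rot"]).as_matrix();T[:3,3]=st["ee_pos"]
        return K,T@P["tool_from_camera"]
    return K,np.linalg.inv(P["view"])
def ray(K,C,uv):
    d=np.array([(uv[0]-K[0,2])/K[0,0],-(uv[1]-K[1,2])/K[1,1],-1.]);return C[:3,3],C[:3,:3]@d
def onz(K,C,uv,z):
    o,d=ray(K,C,uv);return o+d*(z-o[2])/d[2]
def dep(K,C,uv,D):
    o,d=ray(K,C,uv);return o+d*D[int(uv[1]),int(uv[0])]
def meet(rays): # least squares point
    A=0;b=0
    for o,d in rays:
        d=d/np.linalg.norm(d);M=np.eye(3)-np.outer(d,d);A=A+M;b=b+M@o
    p=np.linalg.solve(A,b);return p,[np.linalg.norm(np.cross(p-o,d/np.linalg.norm(d))) for o,d in rays]
def proj(K,C,p):
    q=np.linalg.inv(C)@np.append(p,1);return np.array([K[0,2]+K[0,0]*q[0]/-q[2],K[1,2]+K[1,1]*q[1]/q[2]])
def snap(name):
    st=bot.read_state();p,D=bot.camera("wrist");K,C=pose("wrist",st)
    cv2.imwrite(f"pics/{name}.png",p[...,::-1]);np.savez(f"pics/{name}.npz",K=K,C=C,D=D,p=p);return p,D,K,C
E
python3 - <<'E'
from h import *
K,C=pose("top");D=np.load("pics/top0.npy")
np.set_printoptions(precision=4,suppress=True)
for n,uv in dict(key=(232,268),sw=(176,243),box=(182,236),pink=(200,348),mir=(325,216),cam=(369,153),tgt=(286,160),cap=(366,215)).items():print(n,dep(K,C,uv,D))
E
```

```text
key [0.4262 0.1882 0.0373]
sw [0.5093 0.351  0.0503]
box [ 0.1436 -0.0874  1.6295]
pink [0.1968 0.2785 0.0665]
mir [ 0.5462 -0.0967  0.1246]
cam [ 0.7322 -0.2376  0.1195]
tgt [0.7228 0.008  0.1247]
cap [ 0.5707 -0.2236  0.0172]
```

Run:
```python
from h import *
for i,(x,y,yaw) in enumerate([(.62,-.03,0),(.48,.24,0),(.40,.30,0)]):
    bot.reach([x,y,.30 if i==0 else .25],down(yaw));p,D,K,C=snap(f"w{i}")
    print(bot.read_state()["t"],bot.read_state()["qpos"],C[:3,3])
```

```text
2.375 [-1.24585234e-01  4.18185423e-01  1.35189389e+00 -8.05472664e-05
  1.37170449e+00  1.44715313e+00] [ 0.68719673 -0.03141895  0.46502151]
3.6 [ 3.74987362e-01  2.95457518e-01  1.64753475e+00 -1.65046725e-04
  1.19806537e+00  1.94708669e+00] [0.54794979 0.23867172 0.41544097]
4.1333 [ 5.49175322e-01  2.26650675e-01  1.73851134e+00 -2.44136760e-04
  1.17581170e+00  2.12056713e+00] [0.46740567 0.2993744  0.4154549 ]
```

View pics/w0.png

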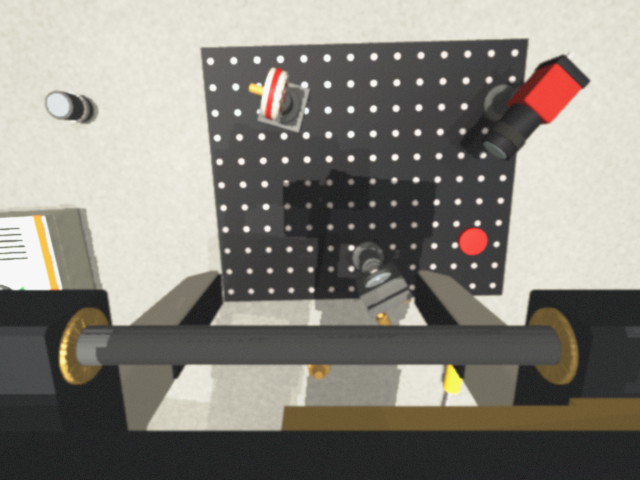

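View pics/w1.png

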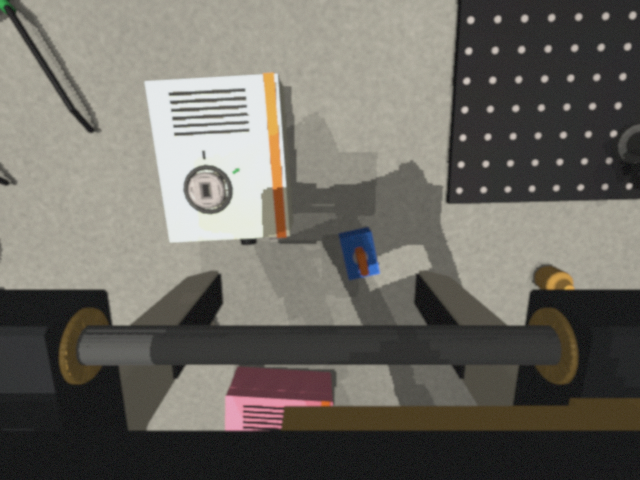

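w0 shows the target at (274,95), camera lens at (500,145) and mirror at about (380,280). w1 shows the white box's switch at (206,188) with the dark slot running up the picture, and the blue stand with the orange key at (360,255). I'll take closer views of key and switch from two places.

Run:
```python
from h import *
np.set_printoptions(precision=4,suppress=True)
a=np.load("pics/w1.npz");K,C=a["K"],a["C"]
k=onz(K,C,(360,255),.04);s=onz(K,C,(206,188),.07);print(k,s)
tiles=[]
for nm,o in(("k",k),("s",s)):
  for i,dy in enumerate((-.05,.05)):
    bot.reach([o[0]-.067,o[1]+dy,.16],down(0));p,D,K,C=snap(f"{nm}{i}")
    u,v=proj(K,C,o).astype(int);print(nm,i,u,v);u=max(u,70);v=max(v,70)
    c=p[v-70:v+70,u-70:u+70];tiles.append(cv2.resize(c,(300,300),interpolation=cv2.INTER_CUBIC))
cv2.imwrite("pics/close.png",np.vstack([np.hstack(tiles[:2]),np.hstack(tiles[2:])])[...,::-1]);print(bot.read_state()["t"])
```

```text
[0.4348 0.1942 0.04  ] [0.5096 0.3442 0.07  ]
k 0 251 148
k 1 385 146
s 0 242 146
s 1 391 144
6.5083
```

View pics/close.png

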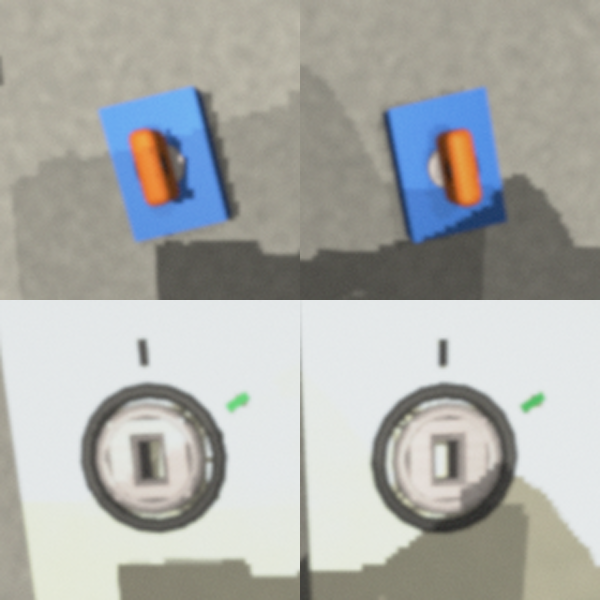

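The crops show the orange key upright in the blue stand (head long axis tilted about 10° from image vertical). They also show the white box's barrel, with the rectangular slot upright in the middle and a green "on" mark clockwise. Now I'll measure both.

```bash
cat > meas.py <<'E'
from h import *
np.set_printoptions(precision=4,suppress=True)
def biggest(m,near=None,amin=20):
    cs=[c for c in cv2.findContours(m.astype(np.uint8),0,2)[0] if cv2.contourArea(c)>amin]
    if near is None:return max(cs,key=cv2.contourArea)
    return min(cs,key=lambda c:np.linalg.norm(np.array(cv2.minAreaRect(c)[0])-near))
def hsv(p):return cv2.cvtColor(p,cv2.COLOR_RGB2HSV).astype(int)
def orange(p):h=hsv(p);return (h[...,0]>3)&(h[...,0]<16)&(h[...,1]>190)&(h[...,2]>90)
def blue(p):h=hsv(p);return (h[...,0]>100)&(h[...,0]<125)&(h[...,1]>120)&(h[...,2]>40)
def longdir(K,C,r,z): # heading of the rect's long axis on plane z
    b=cv2.boxPoints(r);e=[b[1]-b[0],b[2]-b[1]];e=max(e,key=np.linalg.norm)
    v=onz(K,C,np.array(r[0])+e/2,z)-onz(K,C,np.array(r[0])-e/2,z);L=np.linalg.norm(v)
    f=min(np.linalg.norm(b[1]-b[0]),np.linalg.norm(b[2]-b[1]))/np.linalg.norm(e)
    return (np.degrees(np.arctan2(v[1],v[0]))+90)%180-90,L,L*f
E
python3 - <<'E'
from meas import *
rk,rb,rs,rr=[],[],[],[]
for i in(0,1):
    a=np.load(f"pics/k{i}.npz");p,K,C=a["p"],a["K"],a["C"]
    r=cv2.minAreaRect(biggest(orange(p)));rk.append(ray(K,C,r[0]));print("key",r,longdir(K,C,r,.05))
    hull=cv2.convexHull(biggest(blue(p)|orange(p)));r=cv2.minAreaRect(hull);rb.append(ray(K,C,r[0]));print("stand",r,longdir(K,C,r,.026),onz(K,C,r[0],.026))
    a=np.load(f"pics/s{i}.npz");p,K,C,D=a["p"],a["K"],a["C"],a["D"]
    c=proj(K,C,[.5096,.3442,.07]);g=cv2.cvtColor(p,cv2.COLOR_RGB2GRAY)
    m=np.zeros_like(g);cv2.circle(m,tuple(int(v) for v in c),14,1,-1)
    mm=(g<165)&(m>0)
    r=cv2.minAreaRect(biggest(mm,c));rs.append(ray(K,C,r[0]));print("slot",r,longdir(K,C,r,.07),g[int(c[1]),int(c[0])-14:int(c[0])+15])
    m[:]=0;cv2.circle(m,tuple(int(v) for v in c),40,1,-1)
    r=cv2.fitEllipse(cv2.convexHull(biggest((g<90)&(m>0),c)));rr.append(ray(K,C,r[0]));print("ring",r)
for n,x in(("key",rk),("stand",rb),("slot",rs),("ring",rr)):print(n,*meet(x))
E
```

```text
key ((210.5, 397.5), (65.0, 9.0), 90.0) (np.float64(-4.140339967239413), np.float64(0.06565337220034854), np.float64(0.00909046735652569))
stand ((257.9411926269531, 154.26470947265625), (63.059261322021484, 46.324302673339844), 75.96376037597656) (np.float64(12.146680413202063), np.float64(0.048742342122959186), np.float64(0.035806854113518874)) [0.4299 0.192  0.026 ]
slot ((240.0, 149.5), (21.0, 14.0), 90.0) (np.float64(-3.0411595661363435), np.float64(0.01381645821001729), np.float64(0.009210972414519888)) [228 228 229 228 226 212 179 157 140 119  89  67  65  67  85 118 142 150
 157 168 174 181 202 220 224 223 223 222 222]
ring ((239.48545837402344, 151.75962829589844), (4.821719646453857, 22.32115364074707), 174.9773712158203)
key ((332.4764099121094, 384.9977722167969), (9.765336990356445, 40.86272048950195), 5.440332412719727) (np.float64(-4.041240204245867), np.float64(0.04026914459514662), np.float64(0.009623510983242746))
stand ((383.326904296875, 153.13461303710938), (63.933860778808594, 47.656227111816406), 78.69007110595703) (np.float64(14.11641012403743), np.float64(0.050121311342803385), np.float64(0.03736037526642818)) [0.4294 0.1934 0.026 ]
slot ((389.5, 147.5), (21.0, 13.0), 90.0) (np.float64(2.773688058515944), np.float64(0.013797239984203053), np.float64(0.008541148874936972)) [223 223 222 218 205 182 182 208 226 230 227 215 173 116  77  67  81 107
 139 156 171 191 211 217 218 217 216 217 216]
ring ((392.0, 147.5), (4.25, 17.0), 0.0)
key [0.2404 0.2325 0.0645] [np.float64(0.004293419622976804), np.float64(0.0042934196229768235)]
stand [0.4296 0.1926 0.0218] [np.float64(0.00022642494831339228), np.float64(0.0002264249483134523)]
slot [0.5077 0.3454 0.0709] [np.float64(0.00012495831935978736), np.float64(0.00012495831935979964)]
ring [0.5071 0.3448 0.0762] [np.float64(0.0008367325646932193), np.float64(0.0008367325646933661)]
```

```bash
cat > p1.py <<'E'
from meas import *
rk=[];ang=[]
for i in(0,1):
    a=np.load(f"pics/k{i}.npz");p,K,C=a["p"],a["K"],a["C"]
    m=orange(p);c=proj(K,C,[.43,.192,.05]);mk=np.zeros(m.shape,np.uint8);cv2.circle(mk,tuple(int(v) for v in c),35,1,-1)
    r=cv2.minAreaRect(biggest(m&(mk>0)));rk.append(ray(K,C,r[0]));l=longdir(K,C,r,.05);print("key",r,l);ang.append(l[0])
print(meet(rk),ang)
for i in(1,2):
    a=np.load(f"pics/w{i}.npz");p,K,C=a["p"],a["K"],a["C"];h=hsv(p)
    m=(h[...,1]<25)&(h[...,2]>195)|((h[...,0]>8)&(h[...,0]<25)&(h[...,1]>150)&(h[...,2]>150))
    m[285:]=0;c=proj(K,C,[.5077,.3454,.0625])
    r=cv2.minAreaRect(cv2.convexHull(biggest(cv2.morphologyEx(m.astype(np.uint8),cv2.MORPH_OPEN,np.ones((3,3))),c,2000)));print("box",r,longdir(K,C,r,.062),onz(K,C,r[0],.062))
E
python3 p1.py
```

```text
key ((252.23585510253906, 155.57546997070312), (31.730287551879883, 12.499810218811035), 74.05460357666016) (np.float64(13.918857611409265), np.float64(0.022556927920764042), np.float64(0.008886070846051735))
key ((389.1174621582031, 153.8322296142578), (31.91857147216797, 12.918042182922363), 79.99201965332031) (np.float64(13.011220849316658), np.float64(0.023023000600554212), np.float64(0.009317849783945068))
(array([0.4294, 0.1928, 0.0475]), [np.float64(2.7877088530380046e-05), np.float64(2.7877088530416187e-05)]) [np.float64(13.918857611409265), np.float64(13.011220849316658)]
box ((209.84332275390625, 158.14646911621094), (165.16307067871094, 118.03984832763672), 85.3466567993164) (np.float64(0.609770339895988), np.float64(0.15217508531103974), np.float64(0.1087574992190556)) [0.5368 0.3409 0.062 ]
box ((272.9736633300781, 77.34105682373047), (159.7522735595703, 124.14073944091797), 87.70938873291016) (np.float64(0.7746478914602619), np.float64(0.1331942563074812), np.float64(0.10350295781157492)) [0.5269 0.34   0.062 ]
```

Key at (0.429, 0.193), head mid-height 0.0475 (expected 0.044), yaw 13.3°. Slot mouth at (0.508, 0.345, 0.071), yaw about 0.5°. These agree with the given sizes, so I'll grasp.

Run:
```python
from meas import *
o=down(np.radians(13.3)+np.pi);x,y=.4294,.1928
bot.reach([x,y,.13],o);bot.servo_line([x,y,.034])
bot.close_gripper(25);s=bot.read_state();print(s["t"],s["finger_gap"],s["grip_force"],s["force"],s["ee_pos"])
bot.servo_line([x,y,.14]);s=bot.read_state();print(s["finger_gap"],s["grip_force"],s["force"])
snap("g0")
bot.reach([.5077,.3454,.14],down(np.radians(.5)+np.pi));snap("g1")
s=bot.read_state();print(s["t"],s["ee_pos"],s["qpos"],s["finger_gap"])
a=cv2.imread("pics/g0.png")[100:400,160:480];b=cv2.imread("pics/g1.png")[100:400,160:480];cv2.imwrite("pics/g.png",np.hstack([a,b]))
```

```text
11.6583 0.008758338444279428 24.999851882457733 [-0.4054 -0.2274 -0.2725] [0.4294 0.1928 0.034 ]
0.008870937647240477 24.99974548816681 [ 0.7158 -0.1204  0.6439]
13.3417 [0.5071 0.3441 0.1395] [ 0.5203  0.5502  1.5523 -0.0002  1.0407 -1.0594] 0.008991288159694171
```

View pics/g.png

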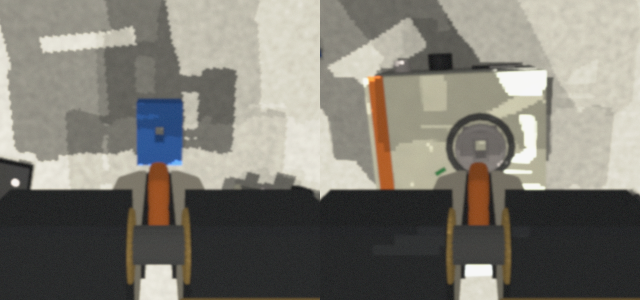

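The key is held (gap 9 mm). In g1 the slot is at about (320,246), centred over the key. Next: a check of the slot position in this view, then a guarded insertion.

Run:
```python
from meas import *
a=np.load("pics/g1.npz");K,C=a["K"],a["C"];print(onz(K,C,(320,246),.07),proj(K,C,[.5077,.3454,.07]))
x,y=.5077,.3454;o=down(np.radians(.5)+np.pi)
bot.servo_line([x,y,.105],o,.1);bot.pause(.2);s=bot.read_state();print(s["ee_pos"],s["force"])
for z in np.arange(.097,.0745,-.003):
    bot.servo_line([x,y,z],o,.04);s=bot.read_state();print(round(z,4),s["ee_pos"],s["force"],s["torque"],s["finger_gap"])
    if abs(s["force"][2])>14:break
print(s["t"])
```

```text
[0.5046 0.345  0.07  ] [320.6016 250.5221]
[0.508  0.3455 0.1057] [ 0.4135  0.6301 -0.5475]
0.097 [0.5075 0.3453 0.0966] [-0.2793 -0.1262  0.5133] [ 0.0978 -0.1433  0.0067] 0.008738692939368815
0.094 [0.5076 0.3454 0.0938] [-0.2598  0.5925 -0.8885] [ 0.1083 -0.1498 -0.0197] 0.008776609805514226
0.091 [0.5076 0.3453 0.0908] [ 0.3857 -0.2026 -0.3734] [ 0.0171 -0.1646  0.0136] 0.008749845072007179
0.088 [0.5076 0.3453 0.0878] [-0.122   0.5366 -0.9128] [ 0.0637 -0.1332 -0.0208] 0.008859383825500361
0.085 [0.5076 0.3453 0.0848] [-0.6151 -0.5216  0.225 ] [ 0.0516 -0.1232 -0.0152] 0.008863701429059184
0.082 [0.5076 0.3453 0.0818] [-0.0042  0.293   0.5319] [ 0.1028 -0.1109 -0.0339] 0.009103154968350674
0.079 [0.5076 0.3453 0.0788] [1.5777 0.3504 0.0146] [ 0.018  -0.0763  0.0151] 0.008584653410822549
0.076 [0.5083 0.3456 0.0774] [-2.6719 -2.9651 12.871 ] [-0.3605  0.4509 -0.0456] 0.00895648796598502
16.1417
```

Seated: the collar meets the barrel at TCP z 0.0774 with 13 N. Now the clockwise turn.

Run:
```python
from meas import *
p=[.5079,.3454,.0766];bot.close_gripper(40)
for d in(0,-20,-40,-55,-62,-66,-70,-73,-76,-79):
    bot.servo_line(p,down(np.radians(.5+d)+np.pi),.15);bot.pause(.1);s=bot.read_state()
    R_=R.from_rotvec(s["tcp_rot"]).as_matrix();print(d,np.degrees(np.arctan2(-R_[1,0],-R_[0,0])),s["ee_pos"],s["force"],s["torque"],s["t"])
    if abs(s["torque"][2])>.6:break
```

```text
0 0.5004502186068464 [0.5083 0.3456 0.0774] [-2.8672 -0.8996  8.8959] [-0.1723  0.2076 -0.0018] 16.7083
-20 -19.500529937746204 [0.5084 0.3456 0.0775] [-1.6692 -1.5565  8.8596] [-0.288   0.0838 -0.0637] 17.3083
-40 -39.497423326588695 [0.5083 0.3454 0.0775] [-1.3063 -2.7991  8.872 ] [-0.4991  0.1883  0.0075] 17.9083
-55 -54.4972327301426 [0.5083 0.3452 0.0775] [-2.7359 -3.5601 10.3932] [-0.7277  0.2558 -0.031 ] 18.4167
-62 -61.49622167058373 [0.5081 0.3451 0.0775] [-2.5705 -4.1557  9.6483] [-0.7878  0.2887 -0.0564] 18.7917
-66 -65.4954162268179 [0.5081 0.3451 0.0775] [-3.7249 -4.0258 10.1387] [-0.8246  0.4778 -0.0423] 19.1417
-70 -69.4911776681818 [0.5081 0.3451 0.0774] [-2.1504 -4.9357 10.3414] [-0.8672  0.5179 -0.0053] 19.4917
-73 -72.49359436652469 [0.5079 0.3452 0.0774] [-3.9962 -4.1248 11.5291] [-0.7949  0.6806  0.0317] 19.8417
-76 -75.48652995241753 [0.5077 0.3452 0.0774] [-4.3537 -3.7751 10.965 ] [-0.7844  0.8095  0.0514] 20.1917
-79 -78.48149093541114 [0.5077 0.3453 0.0774] [-5.6395 -3.2295 12.3472] [-0.6064  0.8996  0.1341] 20.5417
```

Run:
```python
from meas import *
p=[.5079,.3454,.0766]
bot.servo_line(p,down(np.radians(.5-83)+np.pi),.15);bot.pause(.1);s=bot.read_state();print(s["torque"],s["force"])
bot.servo_line([*p[:2],.0775],None,.05)
bot.open();bot.servo_line([.508,.345,.16]);
# view with camera over the switch: yaw pi -> camera on -x side
bot.reach([.508+.067,.345,.19],down(np.pi));snap("c0")
# then two mirror views
print(bot.read_state()["t"],bot.read_state()["qpos"])
a=np.load("pics/c0.npz");u,v=proj(a["K"],a["C"],[.508,.345,.08]).astype(int);print(u,v)
cv2.imwrite("pics/c.png",cv2.resize(cv2.imread("pics/c0.png")[v-75:v+75,u-75:u+75],(450,450),interpolation=cv2.INTER_CUBIC))
```

```text
[-0.4839  0.9865  0.1851] [-5.3393 -1.8936 13.0389]
24.6 [ 0.4712  0.5982  1.3374  0.      1.2066 -1.0987]
319 145
```

View pics/c.png

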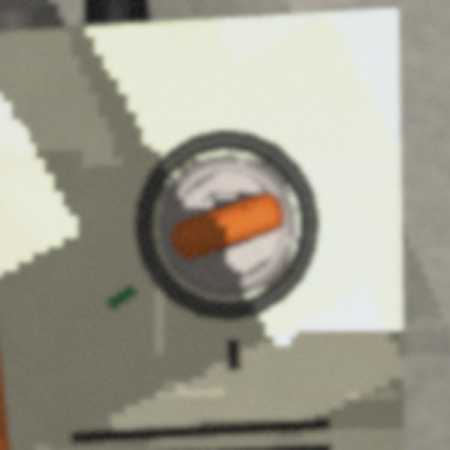

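The key is in. The head axis is about 73° clockwise from the mark (60° plus play), so the switch is at its stop. Next I'll measure the mirror, lens and marker.

Run:
```python
from meas import *
bot.reach([.57,.10,.27],down(0))
for i,(x,y,z) in enumerate([(.57,.03,.27),(.56,-.10,.25),(.57,-.20,.27)]):
    bot.reach([x,y,z],down(0));snap(f"m{i}");print(bot.read_state()["t"])
a=[cv2.imread(f"pics/m{i}.png") for i in range(3)]
print([proj(*(lambda q:(q["K"],q["C"]))(np.load(f"pics/m{i}.npz")),[.546,-.097,.105]) for i in range(3)])
cv2.imwrite("pics/m.png",np.vstack([np.hstack([a[0][:300,120:520],a[1][:300,120:520]]),np.hstack([a[2][:300,20:420],a[0][:300,240:640]])]))
```

```text
27.3833
28.025
28.5667
[array([452.8805, 246.1768]), array([314.7731, 241.5841]), array([208.0035, 246.6099])]
```

View pics/m.png

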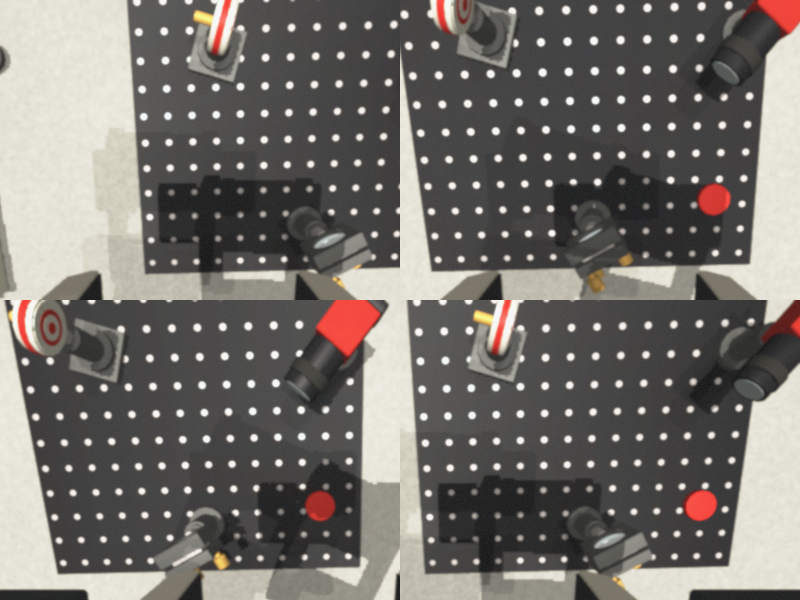

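The mount faces up-left (front edge rising to the right, knobs at lower right), so it sits at about +25° and has to go to about −3°. I need better marker views from further out and the board pose from its outline.

Run:
```python
from meas import *
for i,(x,y) in enumerate([(.64,-.19),(.64,-.10)]):
    bot.reach([x,y,.25],down(0));snap(f"n{i}")
print(bot.read_state()["t"])
T=[];
def crop(n,u,v,r=35):
    p=cv2.imread(f"pics/{n}.png");u=int(np.clip(u,r,640-r));v=int(np.clip(v,r,480-r));print(n,u-r,v-r,350/(2*r));return cv2.resize(p[v-r:v+r,u-r:u+r],(260,260),interpolation=cv2.INTER_CUBIC)
L=lambda n:(lambda q:(q["K"],q["C"]))(np.load(f"pics/{n}.npz"))
mk=[.72,.005,.105];ln=[.546+.17*np.cos(.67),-.097-.17*np.sin(.67),.105]
top=[crop(n,*proj(*L(n),mk)) for n in("n0","n1","m2")]
bot_=[crop(n,*proj(*L(n),ln)) for n in("n0","n1","m1")]
cv2.imwrite("pics/n.png",np.vstack([np.hstack(top),np.hstack(bot_)]))
# board outline from w0, each edge as metric line on z=.013
K,C=L("w0");g=cv2.imread("pics/w0.png",0)
def edges(scan,axis):
    pts=[]
    for t in scan:
        pts.append(t)
    return pts
m=cv2.morphologyEx((g<110).astype(np.uint8),cv2.MORPH_CLOSE,np.ones((7,7)))
P={"left":[(np.argmax(m[v,150:300])+150-.5,v) for v in range(60,265,4)],
   "top":[(u,np.argmax(m[20:90,u])+20-.5) for u in range(220,515,4)],
   "right":[(580-1-np.argmax(m[v,480:580][::-1])+.5,v) for v in range(170,275,3)],
   "bot":[(u,320-1-np.argmax(m[270:320,u][::-1])+.5) for u in range(235,300,3)]}
for n,q in P.items():
    w=np.array([onz(K,C,uv,.013)[:2] for uv in q],np.float32)
    f=cv2.fitLine(w,cv2.DIST_HUBER,0,.001,.001).ravel();nn=np.array([-f[1],f[0]]);r=(w-f[2:])@nn
    print(n,np.degrees(np.arctan2(f[1],f[0])),f[2:],"rms",r.std())
```

```text
29.5083
n0 44 93 5.0
n1 154 93 5.0
m2 32 6 5.0
n0 300 145 5.0
n1 405 144 5.0
m1 413 42 5.0
left 1.2934561 [0.6651 0.0968] rms 0.00034858054
top -88.54112 [ 0.7982 -0.085 ] rms 0.00029527734
right 1.487205 [ 0.5941 -0.2706] rms 0.00035438166
bot -88.6794 [0.4884 0.035 ] rms 0.00036721237
```

View pics/n.png

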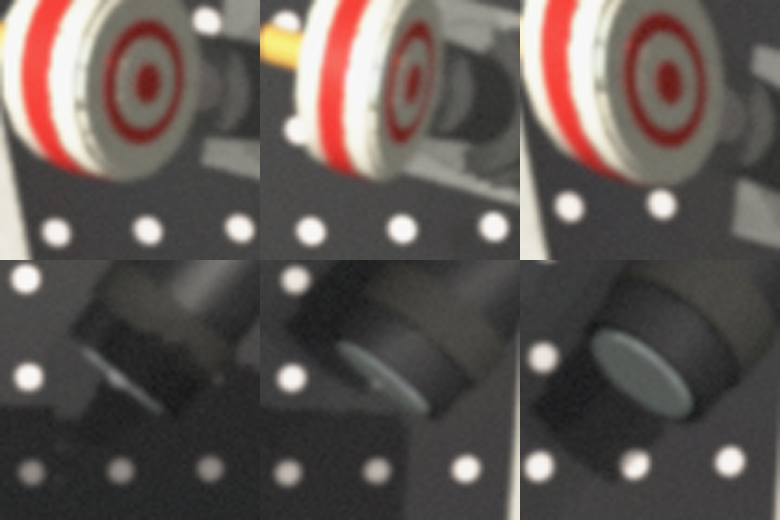

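The crops show the bull's-eye at n0 (83.2,114.9), n1 (194.7,114.8) and m2 (71.7,28.0). The lens glass centre is at n0 (332.4,176.9), n1 (438.3,175.4) and m1 (445.4,72.0). Now I'll triangulate these and get the frame's yaw from depth points at its top.

```bash
cat > p2.py <<'E'
from meas import *
L=lambda n:(lambda q:(q["K"],q["C"]))(np.load(f"pics/{n}.npz"))
mk=meet([ray(*L(n),uv) for n,uv in(("n0",(83.2,114.9)),("n1",(194.7,114.8)),("m2",(71.7,28.0)))])
ln=meet([ray(*L(n),uv) for n,uv in(("n0",(332.4,176.9)),("n1",(438.3,175.4)),("m1",(445.4,72.0)))])
print("marker",mk,"\nlens",ln)
b=np.radians(1.4-40);print("axis from lens",ln[0][:2]-.17*np.array([np.cos(b),np.sin(b)]))
for n in("m0","m1","m2"):
    q=np.load(f"pics/{n}.npz");K,C,D=q["K"],q["C"],q["D"]
    u,v=np.meshgrid(np.arange(640),np.arange(480));u,v=u.ravel(),v.ravel()
    d=np.stack([(u-K[0,2])/K[0,0],-(v-K[1,2])/K[1,1],-np.ones(len(u))],1)*D.ravel()[:,None]
    w=d@C[:3,:3].T+C[:3,3];s=w[(abs(w[:,0]-.548)<.045)&(abs(w[:,1]+.095)<.045)&(w[:,2]>.121)&(w[:,2]<.140)]
    r=cv2.minAreaRect(s[:,:2].astype(np.float32));print(n,len(s),np.median(s[:,2]),r)
    print(cv2.boxPoints(r).tolist())
E
python3 p2.py
```

```text
marker (array([0.7307, 0.0005, 0.1043]), [np.float64(7.295828976962991e-05), np.float64(0.0004205067110124742), np.float64(0.0004142471376866327)]) 
lens (array([ 0.6827, -0.1999,  0.1063]), [np.float64(0.0007049585674136421), np.float64(0.000387281356812254), np.float64(0.0007696920460714265)])
axis from lens [ 0.5499 -0.0938]
m0 1607 0.1269395732172805 ((0.5351237058639526, -0.10287168622016907), (0.0442911759018898, 0.04629789665341377), 30.05629539489746)
[[0.5043617486953735, -0.09392713010311127], [0.5275501012802124, -0.1339995115995407], [0.5658856630325317, -0.11181624233722687], [0.5426973104476929, -0.07174386084079742]]
m1 1901 0.1269862055669771 ((0.5344433188438416, -0.1030866801738739), (0.04494970291852951, 0.04625474289059639), 29.48198699951172)
[[0.5034965872764587, -0.09401506185531616], [0.5262609124183655, -0.13428029417991638], [0.5653900504112244, -0.11215829849243164], [0.5426257252693176, -0.07189306616783142]]
m2 1331 0.1271353277809268 ((0.5421785712242126, -0.0991530567407608), (0.027163058519363403, 0.04670867323875427), 29.210891723632812)
[[0.5189266800880432, -0.08539684116840363], [0.541721761226654, -0.12616553902626038], [0.5654304623603821, -0.11290927231311798], [0.5426353812217712, -0.07214057445526123]]
```

Everything agrees:
- **Axis:** (0.550, −0.094) from lens, board and frame, with the frame top at z 0.127.
- **Frame yaw:** 29.5°.
- **Marker and lens:** z 0.104 and 0.106.
- **Goal facing:** (−38.6° + 27.6°)/2 = −5.5°.

Now I'll grip and turn.

Run:
```python
from meas import *
A=[.5501,-.0938]
bot.reach([*A,.20],down(np.radians(29.5)));bot.servo_line([*A,.099],down(np.radians(29.5)),.1)
s=bot.read_state();print(s["ee_pos"],s["force"])
bot.close_gripper(20);s=bot.read_state();print(s["t"],s["finger_gap"],s["grip_force"],s["force"],s["torque"])
for d in(15,0,-5.5):
    bot.servo_line([*A,.099],down(np.radians(d)),.15);s=bot.read_state();print(d,s["ee_pos"],s["force"],s["torque"],s["finger_gap"],s["t"])
bot.pause(.3);s=bot.read_state();M=R.from_rotvec(s["tcp_rot"]).as_matrix();print(np.degrees(np.arctan2(M[1,0],M[0,0])),s["force"],s["torque"])
snap("f0")
q=np.load("pics/f0.npz");K,C,D=q["K"],q["C"],q["D"]
u,v=[a.ravel() for a in np.meshgrid(np.arange(640),np.arange(480))]
w=(np.stack([(u-K[0,2])/K[0,0],-(v-K[1,2])/K[1,1],-np.ones(len(u))],1)*D.ravel()[:,None])@C[:3,:3].T+C[:3,3]
f=np.radians(-5.5);l=(w[:,:2]-A)@np.array([[np.cos(f),-np.sin(f)],[np.sin(f),np.cos(f)]]) # into tool-aligned frame
for lo,hi in((.122,.131),(.085,.126)):
    k=(abs(l[:,1])<.019)&(abs(l[:,0])<.012)&(w[:,2]>lo)&(w[:,2]<hi);e=[]
    for y in np.arange(-.018,.018,.002):
        b=k&(abs(l[:,1]-y)<.001)
        if b.sum()>2:e.append((y,l[b,0].max()))
    e=np.array(e);print(len(e));
    if len(e)>3:c=np.polyfit(e[:,0],e[:,1],1);print("front edge x",c[1],"tilt deg",-np.degrees(c[0]))
```

```text
[ 0.5505 -0.0939  0.0996] [ 0.1503 -0.1741  0.2271]
32.05 0.04602831453679558 20.000251159071922 [-2.6119  2.8635  2.239 ] [0.3596 0.283  0.0126]
15 [ 0.5499 -0.0935  0.099 ] [-3.0736  4.1895  3.3665] [0.6435 0.398  0.0004] 0.04581250637788855 32.45
0 [ 0.5499 -0.0935  0.099 ] [-2.3327  4.9566  4.0944] [0.7037 0.4971 0.0343] 0.046038169337619325 32.8583
-5.5 [ 0.5499 -0.0935  0.099 ] [-3.2468  4.1359  3.2303] [0.7713 0.4019 0.0125] 0.046162978161268145 33.1083
-5.322904924438409 [-2.6629  4.2003  3.6022] [0.7574 0.4546 0.0129]
18
front edge x 0.005000230866512857 tilt deg -0.05597466993185803
18
front edge x 0.005276068675461383 tilt deg 0.03115090182939014
```

The frame follows the hand to within 0.1°. One small trim of 0.2°, then I hand in while gripping.

Run:
```python
from meas import *
bot.servo_line([.5501,-.0938,.099],down(np.radians(-5.68)),.1);bot.pause(.4);s=bot.read_state();M=R.from_rotvec(s["tcp_rot"]).as_matrix()
print(np.degrees(np.arctan2(M[1,0],M[0,0])),s["force"],s["torque"],s["grip_force"],s["finger_gap"],s["t"])
print(bot.sign_off())
```

```text
-5.502168550792734 [-3.3056  4.8624  3.9307] [0.8595 0.4974 0.0045] 19.999891743063927 0.045832956390754145 34.1083
the job is handed in; nothing more can be done
None
```

I handed the job in at 34.1 s: the key is fully in the white controller's switch and turned clockwise to its stop, and the arm is gripping the mirror mount at the aimed angle of −5.5°. That angle was worked out from the measured lens and marker positions, not checked in the red camera's own picture.

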